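Gauge a wax crown with sprung tweezers

ROBOT

A 6-joint arm with a two-finger parallel gripper is mounted at the origin on the work surface. World frame = base frame: x ahead of the robot, y to its left, z up, the work surface at z = 0. Lengths are in m, angles in rad, forces in N, time in s.
With the tool pointing down it reaches from about 0.25 to 0.725 m from the base axis. Payload 4 kg.
Tool frame: the origin (TCP) lies on the centre line of the jaws, within the pads' length; the fingertips stand 25 mm ahead of it and the grasp point (between the pads) lies 6 mm ahead of it; z points along the fingers, y is the line along which they close (so a half turn about z gives the same grasp; the last joint's range is limited). The gripper opens to 85 mm and grips with 20 to 120 N. Pads are 22 mm wide; open, the fingers measure 114 mm over their backs; the gripper's body (76 mm by 85 mm) begins 54 mm behind the grasp point. The pads swing forward as they close: fully open they stand 13 mm farther back than shut.
Start: joints at [-1.3, 0.241, 0.005, 1.335, 0, 1.571], TCP at [0.134, -0.482, 0.224] pointing down, gripper open.
Joint ranges: [-2.72, 2.72], [-1.05, 1.87], [-1.09, 1.28], [-1.99, 2.15], [-1.42, 1.44], [-3.14, 3.14]. Speed limits (rad/s): [2.79, 2.79, 3.14, 3.14, 3.14, 3.14].

INTERFACE

Orientations are given as a unit quaternion [x, y, z, w].
In Python, from workcell import env gives the robot as it stands. The module is installed in compiled form; this text tells all that it offers.
- The arm moves only by the shell command python3 -m handwheel 'ROWS'. ROWS is a JSON object whose one key "plan" holds a list of rows, each an object of numbers: "dx", "dy", "dz": the shift along the world's x, y, z in m; "wx", "wy", "wz": the turn, a rotation vector about the world's x, y, z in degrees; "claw": the opening, from 0 (shut) to 1 (fully open). A call has 1 to 10 rows; each row is the pose to reach, as a shift and turn from the pose commanded when the call began; what a row does not reach only later rows make up. A row lasts 1/8 s, in which the tool goes at most 62.5 mm and 10.7 degrees, less where a joint would pass 70% of its speed; a pose out of reach is approached as far as the arm can. A call with a gripper value outside its range is refused whole. The fingers move at their own pace and stop on an object; the grip force is fixed at half the most. Time passes only in rows, so rows that repeat a pose let the fingers close. It gives the time, the measured TCP pose, the force, the opening and the grip force at its end, in the units of the state.
- env.sense(): the state, without advancing time (a new reading comes with each control period).
- env.get_image(name): name is "scene" or "side" or "wrist"; returns a dict with "image" (480x640x3 uint8, red, green, blue), "z_map" (480x640 float32, m along the optical axis (not along the pixel's ray), 0 where there is no reading), "K" (3x3 intrinsics, pixels), "dist" ([k1, k2, p1, p2, k3] as OpenCV has them; the pictures are not rectified), "R" (3x3) and "t" (3): a world point X has camera coordinates R X + t. Camera axes: x right, y down, z forward; pixel columns grow to the right and rows downward; lengths in m; the calibration is good to about 2 mm. A picture is of the moment at which its call begins.
- env.sign_off(): hands the job in; it is judged then, once.
Trained networks look in a picture, given as the dict that the camera call returned (one of the last four; its "shot" number tells which), for a name from the list of things; names that differ only in an ending like _2 or _b are one class to them, and where a whole thing is asked for, a point or a joint stands for the part that bears it (a point fixed in the world has none). Each returns a list of dicts, best first, with "conf" (0 to 1); they miss things now and then, are a little off and sometimes report something else, mostly with a low value. They report only what shows in the picture. A call takes as long as a camera call. They do not tell look-alikes from the thing itself.
- env.outline_of(picture, thing): "pixels" (480x640 bool, what is visible of it) and "uv" ([column, row] in pixels, amid what is visible of it).
The state is a dict: "clock": time; "q": joint angles; "qd": joint speeds; "effort": joint torques, N m; "ee_pos": TCP position; "ee_rot": TCP orientation; "wrist_force": force on the tool from outside, world axes, zero at the start; "wrist_torque": the same for the moment, N m; "grip_width": opening from 0.0 (shut) to 1.0 (fully open); "finger_force": force on a finger pad.
Only numpy, scipy, OpenCV 4.12 (cv2) and the standard library are available. Lean on these libraries where they do the work, as an engineer would, in place of code of your own. Each camera call takes 0.05 s, during which the arm holds its last target. There are 200 camera calls.

TASK

Pick the sprung gauging tweezers up off their rest and squeeze them until the red pointer stands in the middle of the green mark on their scale. Bring the tweezers, kept level, over the model with the blue crown so that the crown lies centred below the gap between the two tips, a finger's breadth (10 to 30 mm) above it and touching nothing, and hold the gap and the tweezers steady there for two seconds; leave the models, wax knife and white bottle where they are. The program finishes while still holding the tweezers squeezed to the mark over the crown: do not put them down or let go.

Things in the scene. Friction and masses are not known exactly. Their poses are not given: they have to be found in the camera images.
- tweezers: Sprung steel tweezers lying on their rest, 191 mm long (x from -106 to +85), 80 g; two arms 12 mm high, 5 mm thick, along x, joined at the rear, tips at +x; z up. Origin: on the underside, 13 mm from the outer face of the fixed arm (at y = -13 always). The sprung arm is on the +y side: outer face at y = +22 beside the origin when open, +13 when the tips are 16 mm apart (arms parallel).
- grip (a point): Where to grip, closing along the tweezers' y: midway between the blue patches (36 mm long in x) of the open tweezers, 6 mm above their underside, at x = 0, y = +4.5 mm. 35 mm over both arms when open; each 1 mm less here closes the tips by 1.9 mm and moves the pointer 1.6 mm. The spring pushes back about 6 N open to 12 N shut: the tweezers stay up only while squeezed.
- sprung_arm (a joint): Closing angle of the sprung arm about its hinge, 90 mm behind the grip patches: 0 fully open (tips 33 mm apart), 0.175 rad shut (tips 2 mm apart); gap = 33 mm - 175 mm x angle.
- pointer (a point): Top of the red pointer, on the sprung arm above the scale (145 mm from the hinge, 22 mm above the tweezers' underside). It moves to -y of the tweezers as they close.
- mark (a point): Centre of the top of the green mark, a strip 5 mm wide in y and 13 mm long in x lying on the white scale (45 mm long in y, 18 mm above the underside) that the fixed arm carries across the sprung arm. It sits tight at another place each time (tip gaps of 12 to 24 mm). Axes as the tweezers': the pointer is on the mark when both have the same y in the tweezers' frame.
- tip_fixed (a point): Inner edge of the end of the fixed arm, 6 mm above the tweezers' underside, at x = 85, y = -8 mm of the tweezers; the tip is 3 mm thick and 7 mm high.
- tip_sprung (a point): The same on the sprung arm, 175 mm from the hinge.
- rest: Fixed instrument rest: black base 170 x 84 x 6 mm with two grey bridges across it, 84 mm wide in y, 12 mm thick, tops at 30 mm, centred at x = -68 and +56 mm; 8 mm lips at the bridges' ends (y = +-40 mm). The tweezers lie on the bridges with open space under the grip patches. Origin: centre of the underside; x runs to the side of the tips.
- model_blue: dental cast: yellow block 56 x 60 x 22 mm (x, y, z) with a horseshoe of gum and ivory teeth on top, 37 mm high in all; loose, 160 g. Origin: centre of its underside. Its middle tooth is a blue crown, centred at x = +18, y = 0 mm, the top at 44 mm.
- crown_top (a point): Centre of the top of the blue crown, 11 mm across, 44 mm above the bench.
- model_pink: Another dental cast: yellow block 56 x 60 x 22 mm (x, y, z) with a horseshoe of gum and ivory teeth on top, 37 mm high in all; loose, 160 g. Origin: centre of its underside. All its gum is pink. Leave alone.
- model_plain: Another dental cast: yellow block 56 x 60 x 22 mm (x, y, z) with a horseshoe of gum and ivory teeth on top, 37 mm high in all; loose, 160 g. Origin: centre of its underside. All its gum is yellow. Leave alone.
- wax_knife: Wax knife with black handle and steel blade lying on the bench along its x, 186 mm long, 18 mm wide, 12 mm high, loose. Origin: on the underside near its middle. Leave alone.
- dropper: White bottle, 34 mm across, 75 mm high, loose. Origin: centre of the underside. Leave alone.
Things that resemble listed ones, but are neither listed nor needed, are in the scene too. There is more than one size of the tweezers; the one meant has the size given above.

How it is judged:
On the way, in this order (a step that is already met when the one before it is completed fails the run):
1. the tweezers are lifted off the rest in the fingers (contact force between the fingers and tweezers above 2 N and contact force between tweezers and rest below 0.05 N and height (world z) of tweezers above 0.05 m), for 0.2 s.
2. the pointer is held on the mark, the tweezers level and steady over the blue crown, for one and a half seconds (y of pointer in the frame of mark between -0.0025 and 0.0025 m and horizontal distance between each of tip_fixed, tip_sprung and crown_top below 0.021 m and z of tip_fixed in the frame of crown_top between 0.004 and 0.05 m and z of tip_sprung in the frame of crown_top between 0.004 and 0.05 m and contact force between the fingers and tweezers above 2 N and contact force between tweezers and rest below 0.05 N and angle between tweezers's own z axis and vertical below 0.35 rad and linear speed of tweezers below 0.02 m/s and angular speed of tweezers below 0.2 rad/s and velocity of joint sprung_arm between -0.1 and 0.1 rad/s and contact force between tweezers and model_blue below 0.05 N and contact force between tweezers and model_pink below 0.05 N and contact force between tweezers and model_plain below 0.05 N), for 1.5 s.
At the end, for the whole second after the job is handed in: The fingers hold the tweezers squeezed (over 2 N), pointer within 2.5 mm of the middle of the green mark, both tips within 21 mm horizontally of the crown's centre and 4 to 50 mm above its top, tweezers within 20 degrees of level, still, and touching neither rest nor models (all of step 2); the arm keeps its last pose, push and grip.
It fails at once if a model is pushed more than 15 mm (distance of any of model_blue, model_pink, model_plain from where it was at the start of the episode above 0.015 m).
It fails at once if the wax knife or the white bottle is pushed more than 15 mm (distance of any of wax_knife, dropper from where it was at the start of the episode above 0.015 m).
It fails at once if the tweezers knock a model (over 2 N) (contact force between tweezers and model_blue above 2 N or contact force between tweezers and model_pink above 2 N or contact force between tweezers and model_plain above 2 N).
It also fails if it takes over 48 s, if anything falls off the work surface, if the arm or the gripper's body presses on something with over 40 N, if the wrist force passes 120 N, or if a joint passes its speed limit or range.

## Working session

There is one attempt and no reset: what is moved stays moved. The work goes in short steps, Python scripts to look and compute and a shell command to move; the robot and the scene stay as the last step left them, time stands still between calls to the robot, and variables do not carry over. Pictures are saved under pics/ and viewed, at most 13 in all, crops included, and the job is handed in when it is done.

```bash
mkdir -p pics
cat > h.py <<'E'
import numpy as np, cv2
from workcell import env
def pts(p, mask):
    """world points of masked pixels"""
    v,u=np.nonzero(mask & (p["z_map"]>0)); z=p["z_map"][v,u]
    n=cv2.undistortPoints(np.stack([u,v],1).astype(np.float64)[:,None],p["K"],np.array(p["dist"]))[:,0]
    c=np.c_[n*z[:,None],z]
    return (c-p["t"])@np.array(p["R"]), np.stack([u,v],1)
def proj(p,X):
    return cv2.projectPoints(np.array(X,float).reshape(-1,3),cv2.Rodrigues(np.array(p["R"]))[0],np.array(p["t"]),p["K"],np.array(p["dist"]))[0][:,0]
def save(n,im): cv2.imwrite("pics/"+n,im[...,::-1])
E
python3 - <<'E'
from h import *
s=env.sense(); print({k:np.round(v,3) for k,v in s.items()})
P={n:env.get_image(n) for n in("scene","side")}
save("a.png",cv2.resize(np.vstack([P["scene"]["image"],P["side"]["image"]]),(400*1,600))if 0 else P["scene"]["image"])
save("b.png",P["side"]["image"])
for n in P:
  print(n,"cam",-np.array(P[n]["R"]).T@P[n]["t"])
  for t in("tweezers","rest","model_blue","crown_top","mark","model_pink","model_plain","wax_knife","dropper"):
    for d in env.outline_of(P[n],t)[:3]:
      X,_=pts(P[n],d["pixels"])
      print(n,t,round(d["conf"],2),np.round(d["uv"]),d["pixels"].sum(),np.round(np.median(X,0),3) if len(X) else None,np.round(np.ptp(X,0),3)if len(X) else None)
E
```

```text
{'clock': np.float64(0.0), 'q': array([-1.3  ,  0.241,  0.004,  1.335, -0.   ,  1.571]), 'qd': array([ 0.   ,  0.   ,  0.   , -0.001, -0.002, -0.002]), 'effort': array([ 1.0000e-03, -3.7232e+01,  2.5241e+01,  1.7000e-02, -0.0000e+00,
        0.0000e+00]), 'ee_pos': array([ 0.134, -0.481,  0.223]), 'ee_rot': array([ 0.991,  0.135, -0.   , -0.001]), 'wrist_force': array([ 0.53 , -0.396,  0.42 ]), 'wrist_torque': array([ 0.044,  0.041, -0.009]), 'finger_force': np.float64(0.0), 'grip_width': np.float64(0.999)}
scene cam [ 1.17922612 -0.22607713  0.86425458]
scene tweezers 0.94 [233. 253.] 601 [ 0.54  -0.268  0.042] [0.167 0.094 0.054]
scene tweezers 0.75 [149. 281.] 361 [ 0.547 -0.439  0.008] [0.086 0.113 0.021]
scene rest 0.74 [263. 338.] 830 [ 0.729 -0.23   0.009] [0.053 0.182 0.017]
scene rest 0.65 [229. 271.] 2412 [ 0.548 -0.273  0.007] [0.204 0.128 0.052]
scene rest 0.32 [232. 249.] 213 [ 0.528 -0.258  0.04 ] [0.147 0.068 0.05 ]
scene model_blue 0.72 [486. 237.] 722 [0.606 0.282 0.022] [0.087 0.087 0.05 ]
scene crown_top 0.94 [485. 236.] 651 [0.606 0.281 0.023] [0.072 0.07  0.042]

[... 890 characters left out ...]
9]
side crown_top 0.85 [265. 439.] 1870 [0.593 0.294 0.023] [0.078 0.085 0.049]
side mark 0.35 [355. 194.] 1839 [ 0.537 -0.256  0.007] [0.183 0.178 0.053]
side model_pink 0.67 [289. 302.] 1094 [0.615 0.051 0.023] [0.061 0.061 0.04 ]
side model_plain 0.68 [278. 342.] 1273 [0.613 0.138 0.023] [0.075 0.073 0.043]
side wax_knife 0.65 [261. 194.] 553 [ 0.724 -0.211  0.009] [0.053 0.181 0.019]
side wax_knife 0.54 [360. 174.] 994 [ 0.528 -0.273  0.04 ] [0.179 0.143 0.056]
side wax_knife 0.21 [356. 184.] 458 [ 0.535 -0.253  0.039] [0.157 0.122 0.055]
side dropper 0.65 [238. 241.] 549 [ 0.731 -0.056  0.043] [0.052 0.076 0.082]
side dropper 0.36 [290. 300.] 1144 [0.615 0.05  0.023] [0.061 0.084 0.041]
```

View pics/a.png

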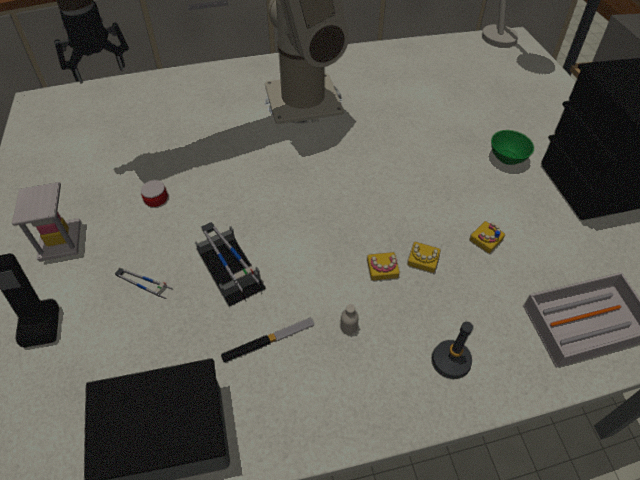

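View pics/b.png

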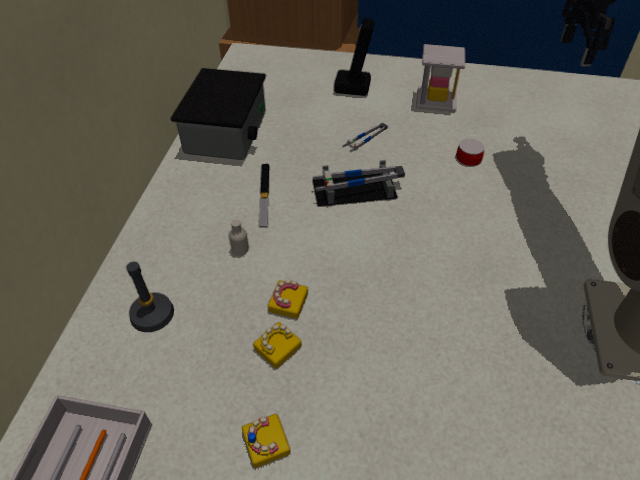

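The scene view shows the rest with the tweezers at about (230,262), tips toward the scale end near (255,278). The small look-alike lies at (145,283), and the blue-crowned model is at (487,236) with the crown at (498,232). The side view agrees, with the crown at (252,437). Next I measure the tweezers' axis and the model's pose.

Run:
```python
from h import *
for n in("scene","side"):
  p=env.get_image(n); im=p["image"].astype(int); r,g,b=im[...,0],im[...,1],im[...,2]
  X,uv=pts(p,np.ones(r.shape,bool)); C=im[uv[:,1],uv[:,0]]
  blue=(C[:,2]>C[:,0]+50)&(C[:,2]>C[:,1]+30)
  reg=lambda x,y,z0,z1,rad:(np.hypot(X[:,0]-x,X[:,1]-y)<rad)&(X[:,2]>z0)&(X[:,2]<z1)
  m=reg(.54,-.265,.03,.06,.13); c=X[m]; 
  q=c[:,:2]-c[:,:2].mean(0); w,v=np.linalg.eigh(q.T@q); a=v[:,1]*np.sign(v[0,1])
  print(n,"tw axis",np.degrees(np.arctan2(a[1],a[0])),"ext",np.percentile(q@a,[1,99]),c.mean(0))
  mb=m&blue; print("blue n",mb.sum(),X[mb].mean(0))
  cr=reg(.6,.285,.03,.06,.08)&blue; print("crown",cr.sum(),X[cr].mean(0),X[cr].max(0))
  md=reg(.6,.285,.015,.06,.08); rc=cv2.minAreaRect(X[md][:,:2].astype(np.float32)*1000); print("model",rc)
  gr=(C[:,1]>C[:,0]+30)&(C[:,1]>C[:,2]+30)&m; rd=(C[:,0]>C[:,1]+60)&(C[:,0]>C[:,2]+60)&m
  print("green",gr.sum(),X[gr].mean(0) if gr.any() else 0,"red",rd.sum(),X[rd].mean(0) if rd.any() else 0)
```

```text
scene tw axis 21.249019629860097 ext [-0.09964836  0.08767345] [ 0.53882617 -0.26928168  0.03931674]
blue n 79 [ 0.5427977  -0.2667119   0.04178315]
crown 18 [0.61297857 0.29690772 0.04157997] [0.61801858 0.30232236 0.04645882]
model ((596.996826171875, 287.1017150878906), (56.2935791015625, 64.15852355957031), 31.174732208251953)
green 10 [ 0.59255892 -0.24014601  0.0490061 ] red 0 0
side tw axis 21.439342659009434 ext [-0.09164036  0.0924747 ] [ 0.53208172 -0.26867452  0.03922538]
blue n 133 [ 0.54139835 -0.26594733  0.04083409]
crown 55 [0.61053746 0.29964322 0.04250587] [0.61552855 0.30366228 0.04783556]
model ((595.097412109375, 288.9707336425781), (56.61111831665039, 60.08680725097656), 31.88886070251465)
green 12 [ 0.59228441 -0.24084715  0.05013217] red 2 [ 0.59418557 -0.22771738  0.0518874 ]
```

```bash
python3 -m handwheel '{"plan":[{"dx":0.05,"dy":0.03,"dz":0.02},{"dx":0.1,"dy":0.05,"dz":0.04},{"dx":0.15,"dy":0.08,"dz":0.04},{"dx":0.2,"dy":0.11,"dz":0.04},{"dx":0.25,"dy":0.13,"dz":0.04},{"dx":0.3,"dy":0.16,"dz":0.04},{"dx":0.33,"dy":0.19,"dz":0.04},{"dx":0.36,"dy":0.21,"dz":0.04},{"dx":0.38,"dy":0.21,"dz":0.04},{"dx":0.38,"dy":0.21,"dz":0.04}]}'
python3 - <<'E'
from h import *
p=env.get_image("wrist"); save("w1.png",p["image"]); print("cam",-np.array(p["R"]).T@p["t"])
E
```

```text
cam [ 0.21338326 -0.45916012  0.37263719]schema error: expected keys dx, dy, dz, wx, wy, wz, claw
```

View pics/w1.png

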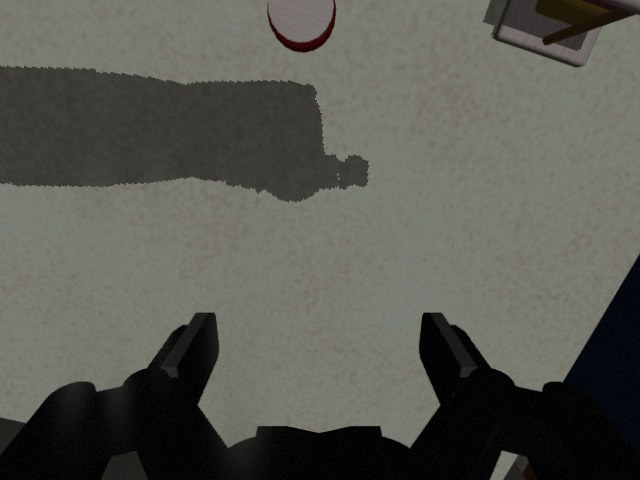

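```bash
python3 -m handwheel '{"plan":[{"dx":0.05,"dy":0.03,"dz":0.0,"wx":0,"wy":0,"wz":1,"claw":1},{"dx":0.1,"dy":0.05,"dz":0,"wx":0,"wy":0,"wz":2,"claw":1},{"dx":0.15,"dy":0.08,"dz":0,"wx":0,"wy":0,"wz":3,"claw":1},{"dx":0.2,"dy":0.11,"dz":0,"wx":0,"wy":0,"wz":4,"claw":1},{"dx":0.25,"dy":0.13,"dz":0,"wx":0,"wy":0,"wz":5,"claw":1},{"dx":0.3,"dy":0.16,"dz":0,"wx":0,"wy":0,"wz":6,"claw":1},{"dx":0.34,"dy":0.18,"dz":0,"wx":0,"wy":0,"wz":6,"claw":1},{"dx":0.36,"dy":0.19,"dz":0,"wx":0,"wy":0,"wz":6,"claw":1},{"dx":0.36,"dy":0.19,"dz":0,"wx":0,"wy":0,"wz":6,"claw":1},{"dx":0.36,"dy":0.19,"dz":0,"wx":0,"wy":0,"wz":6,"claw":1}]}'
python3 - <<'E'
from h import *
p=env.get_image("wrist"); save("w2.png",p["image"]); print("cam",-np.array(p["R"]).T@p["t"],np.round(p["R"],2))
X,uv=pts(p,np.ones((480,640),bool)); C=p["image"].astype(int)[uv[:,1],uv[:,0]]
z=X[:,2]; near=(np.hypot(X[:,0]-.55,X[:,1]+.26)<.13)&(z>.025)&(z<.062)
blue=near&(C[:,2]>C[:,0]+50)&(C[:,2]>C[:,1]+30); gr=near&(C[:,1]>C[:,0]+30)&(C[:,1]>C[:,2]+30); rd=near&(C[:,0]>C[:,1]+60)&(C[:,0]>C[:,2]+60)
for n,m in(("blue",blue),("green",gr),("red",rd)):
  print(n,m.sum(),X[m].mean(0) if m.any() else 0, cv2.minAreaRect(X[m][:,:2].astype(np.float32)*1000) if m.any() else 0, uv[m].mean(0))
E
```

```text
clock: 2.4
ee_pos: [0.4927, -0.2924, 0.2237]
ee_rot: [0.983, 0.186, -0.0, -0.0]
wrist_force: [0.5, 0.4, 0.5]
grip_width: 0.999
finger_force: 0.0
cam [ 0.5697716  -0.26173032  0.37247622] [[ 0.37 -0.93  0.  ]
 [-0.88 -0.35  0.32]
 [-0.3  -0.12 -0.95]]
blue 0 0 0 [nan nan]
green 72 [ 0.59390767 -0.24053958  0.0478851 ] ((592.76171875, -240.93019104003906), (11.818559646606445, 4.299560070037842), 20.80620765686035) [305.51388889  86.90277778]
red 0 0 0 [nan nan]<stdin>:7: RuntimeWarning: Mean of empty slice.
  ret = um.true_divide(
```

View pics/w2.png

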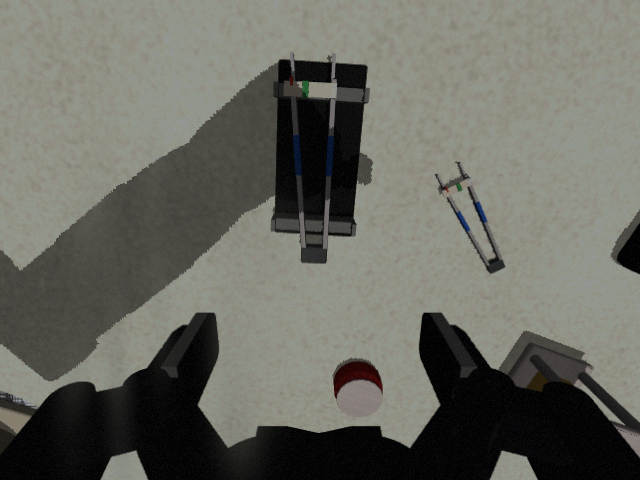

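The wrist view shows the large tweezers at (312,160), with blue patches at (298,155) and (330,155). The green mark is at (305,88) and the red pointer at (292,80), so the sprung arm is on the left (+y). Now a finer measurement.

```bash
cat >> h.py <<'E'
def colors(p):
    hsv=cv2.cvtColor(p["image"],cv2.COLOR_RGB2HSV).astype(int); H,S,V=[hsv[...,i] for i in range(3)]
    ok=(S>120)&(V>40)
    return {"blue":ok&(H>100)&(H<130),"green":ok&(H>45)&(H<85),"red":ok&((H<8)|(H>172))}
def frame(q): # tool axes from quaternion
    from scipy.spatial.transform import Rotation as R
    return R.from_quat(q).as_matrix()
E
python3 - <<'E'
from h import *
p=env.get_image("wrist"); M=colors(p)
for n,m in M.items():
  k,lab,st,c=cv2.connectedComponentsWithStats(m.astype(np.uint8))
  for i in range(1,k):
    if st[i,4]<8 or c[i,1]>240 or abs(c[i,0]-312)>50: continue
    X,uv=pts(p,lab==i); f=X[(X[:,2]>.02)&(X[:,2]<.07)]
    print(n,st[i],np.round(c[i]),len(f),np.round(np.median(f,0),4) if len(f) else 0, np.percentile(f[:,2],95) if len(f) else 0)
# fixed and sprung arm lines: centre columns per row, projected on plane z=.042
X,uv=pts(p,np.ones((480,640),bool)); n=(X[:,2]>.032)&(X[:,2]<.05)&(uv[:,1]>105)&(uv[:,1]<245)
for nm,lo,hi in(("fixed",318,342),("sprung",284,312)):
  m=n&(uv[:,0]>lo)&(uv[:,0]<hi)&((uv[:,1]<210)); v=cv2.fitLine(X[m][:,:2].astype(np.float32),cv2.DIST_HUBER,0,.001,.001).ravel()
  print(nm,m.sum(),np.degrees(np.arctan2(v[1],v[0])),v)
E
```

```text
blue [293 135   8  40 227] [297. 154.] 226 [ 0.5387 -0.253   0.0412] 0.04242141258847093
blue [326 136   8  40 224] [329. 156.] 223 [ 0.5487 -0.281   0.0412] 0.04238509076534574
green [302  80   6  17  80] [305.  88.] 78 [ 0.593  -0.2405  0.048 ] 0.04914429884816406
red [290  76   3   9  22] [291.  80.] 22 [ 0.5936 -0.2278  0.0513] 0.05228453739294643
fixed 619 18.835564 [ 0.94644904  0.32285324  0.54682946 -0.28143254]
sprung 645 24.492035 [ 0.9100189   0.41456676  0.5357351  -0.25430518]
```

```bash
python3 -m handwheel '{"plan":[{"dx":0.03,"dy":0.015,"dz":-0.03,"wx":0,"wy":0,"wz":-2.4,"claw":0.7},{"dx":0.051,"dy":0.0255,"dz":-0.06,"wx":0,"wy":0,"wz":-2.4,"claw":0.7},{"dx":0.051,"dy":0.0255,"dz":-0.1,"wx":0,"wy":0,"wz":-2.4,"claw":0.7},{"dx":0.051,"dy":0.0255,"dz":-0.11,"wx":0,"wy":0,"wz":-2.4,"claw":0.7},{"dx":0.051,"dy":0.0255,"dz":-0.11,"wx":0,"wy":0,"wz":-2.4,"claw":0.7}]}'
python3 - <<'E'
from h import *
p=env.get_image("wrist"); save("w3.png",p["image"]); M=colors(p)
for n,m in M.items():
  k,lab,st,c=cv2.connectedComponentsWithStats(m.astype(np.uint8))
  for i in range(1,k):
    if st[i,4]<20: continue
    X,uv=pts(p,lab==i); f=X[(X[:,2]>.02)&(X[:,2]<.07)]
    print(n,np.round(c[i]),len(f),np.round(np.median(f,0),4) if len(f) else 0)
E
```

```text
clock: 3.12
ee_pos: [0.5439, -0.2669, 0.114]
ee_rot: [0.986, 0.165, -0.0, -0.0]
wrist_force: [-1.0, -0.5, 1.3]
grip_width: 0.699
finger_force: 0.0
blue [297. 256.] 438 [ 0.5386 -0.253   0.0412]
blue [341. 256.] 424 [ 0.5489 -0.2808  0.0413]
blue [539. 303.] 0 0
blue [516. 315.] 0 0
green [304. 174.] 162 [ 0.5925 -0.2407  0.048 ]
green [512. 276.] 0 0
red [284. 164.] 60 [ 0.595  -0.2275  0.0509]
```

View pics/w3.png

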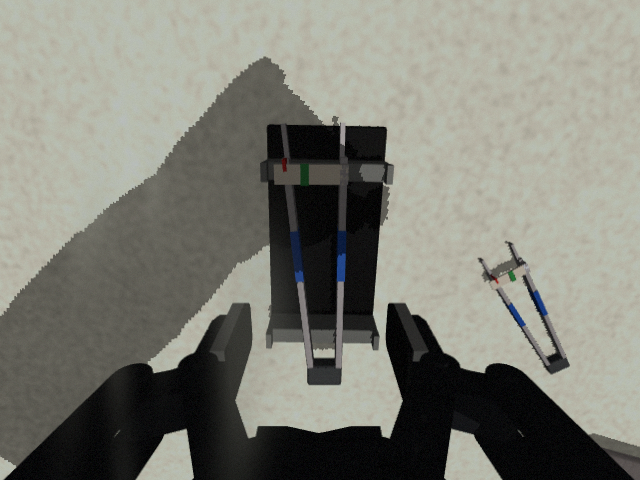

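The tweezers stand centred between the fingers: patches at (297,256) and (341,256), fixed arm upright in the image. I descend and close.

```bash
python3 -m handwheel '{"plan":[{"dx":0,"dy":0,"dz":-0.04,"wx":0,"wy":0,"wz":0,"claw":0.7},{"dx":0,"dy":0,"dz":-0.072,"wx":0,"wy":0,"wz":0,"claw":0.6},{"dx":0,"dy":0,"dz":-0.072,"wx":0,"wy":0,"wz":0,"claw":0.5},{"dx":0,"dy":0,"dz":-0.072,"wx":0,"wy":0,"wz":0,"claw":0.43},{"dx":0,"dy":0,"dz":-0.072,"wx":0,"wy":0,"wz":0,"claw":0.38},{"dx":0,"dy":0,"dz":-0.072,"wx":0,"wy":0,"wz":0,"claw":0.36},{"dx":0,"dy":0,"dz":-0.072,"wx":0,"wy":0,"wz":0,"claw":0.36},{"dx":0,"dy":0,"dz":-0.072,"wx":0,"wy":0,"wz":0,"claw":0.36}]}'
python3 - <<'E'
from h import *
p=env.get_image("wrist"); save("w4.png",p["image"]); M=colors(p)
for n,m in M.items():
  k,lab,st,c=cv2.connectedComponentsWithStats(m.astype(np.uint8))
  for i in range(1,k):
    if st[i,4]<20: continue
    X,uv=pts(p,lab==i); f=X[(X[:,2]>.02)&(X[:,2]<.07)]
    print(n,np.round(c[i]),len(f),np.round(np.median(f,0),4) if len(f) else 0)
E
```

```text
clock: 4.18
ee_pos: [0.5448, -0.2663, 0.042]
ee_rot: [0.986, 0.166, 0.0, 0.0]
wrist_force: [0.2, 0.2, 0.4]
grip_width: 0.358
finger_force: 0.0
blue [290. 310.] 865 [ 0.5391 -0.2535  0.041 ]
blue [349. 308.] 693 [ 0.5507 -0.2793  0.0411]
blue [605. 359.] 0 0
blue [574. 374.] 0 0
green [298. 201.] 382 [ 0.5925 -0.2407  0.0479]
green [575. 327.] 0 0
red [268. 185.] 142 [ 0.5954 -0.2274  0.0508]
red [551. 331.] 0 0
```

View pics/w4.png

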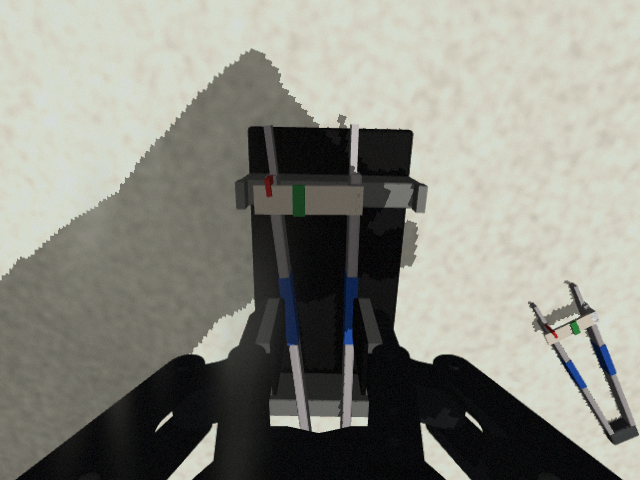

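The pads stand at (268,325) and (370,325), just outside the blue patches and not yet touching, so the opening isn't linear in the claw value. I close further in small steps.

```bash
cat > m.py <<'E'
from h import *
def measure(zlo=.02,zhi=.5,cam="wrist",show=True):
  p=env.get_image(cam); M=colors(p); s=env.sense(); R=frame(s["ee_rot"]); o={}
  for n,m in M.items():
    k,lab,st,c=cv2.connectedComponentsWithStats(m.astype(np.uint8))
    for i in range(1,k):
      if st[i,4]<40 or abs(c[i,0]-320)>120: continue
      X,uv=pts(p,lab==i); T=(X-s["ee_pos"])@R
      T=T[(T[:,2]>-.03)&(T[:,2]<.03)]
      if len(T)>30: o.setdefault(n,[]).append(T.mean(0)); print(n,np.round(c[i]),len(T),"tool xyz",np.round(T.mean(0)*1000,1))
  if "red" in o and "green" in o: print("pointer-mark dy (tool y, +=tool y) mm",(o["red"][0]-o["green"][0])[1]*1000)
  print("grip",s["grip_width"],s["finger_force"],s["clock"])
  return p
if __name__=="__main__": measure()
E
python3 -m handwheel '{"plan":[{"dx":0,"dy":0,"dz":0,"wx":0,"wy":0,"wz":0,"claw":0.33},{"dx":0,"dy":0,"dz":0,"wx":0,"wy":0,"wz":0,"claw":0.31},{"dx":0,"dy":0,"dz":0,"wx":0,"wy":0,"wz":0,"claw":0.29},{"dx":0,"dy":0,"dz":0,"wx":0,"wy":0,"wz":0,"claw":0.29}]}'; python3 m.py
```

```text
clock: 4.72
ee_pos: [0.5447, -0.2663, 0.0418]
ee_rot: [0.986, 0.166, -0.0, -0.0]
wrist_force: [0.5, -0.3, -0.8]
grip_width: 0.291
finger_force: 0.0
blue [290. 304.] 559 tool xyz [  1.4 -13.7   2.1]
blue [350. 296.] 345 tool xyz [ 6.6 14.3  1. ]
green [298. 200.] 383 tool xyz [53.5 -8.5 -6.2]
red [268. 185.] 141 tool xyz [ 60.2 -20.3  -7.4]
pointer-mark dy (tool y, +=tool y) mm -11.851976784660739
grip 0.28902158387767796 0.0 4.775
```

```bash
python3 -m handwheel '{"plan":[{"dx":0,"dy":0,"dz":0,"wx":0,"wy":0,"wz":0,"claw":0.27},{"dx":0,"dy":0,"dz":0,"wx":0,"wy":0,"wz":0,"claw":0.25},{"dx":0,"dy":0,"dz":0,"wx":0,"wy":0,"wz":0,"claw":0.24},{"dx":0,"dy":0,"dz":0,"wx":0,"wy":0,"wz":0,"claw":0.24}]}'; python3 m.py
```

```text
clock: 5.28
ee_pos: [0.5448, -0.2663, 0.0418]
ee_rot: [0.986, 0.166, 0.0, 0.0]
wrist_force: [-0.5, -0.0, 0.9]
grip_width: 0.239
finger_force: 0.0
blue [287. 286.] 282 tool xyz [ 11.2 -15.2   2. ]
blue [351. 287.] 264 tool xyz [11.3 14.9  1. ]
green [298. 201.] 379 tool xyz [53.5 -8.5 -6.1]
red [268. 185.] 139 tool xyz [ 60.1 -20.4  -7.4]
pointer-mark dy (tool y, +=tool y) mm -11.844375282378367
grip 0.23841366017859253 0.0 5.325
```

Run:
```python
from h import *
p=env.get_image("wrist"); save("w5.png",cv2.resize(p["image"][160:480,200:440],None,fx=1.8,fy=1.8))
q=env.get_image("side"); save("s5.png",q["image"])
```

```text
(no output)
```

View pics/w5.png

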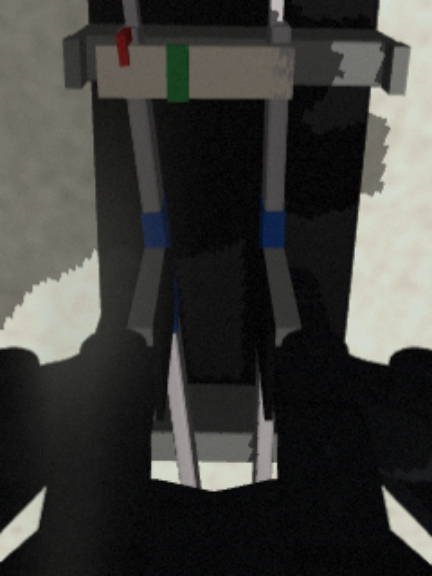

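Run:
```python
from h import *
p=env.get_image("wrist"); s=env.sense(); R=frame(s["ee_rot"])
X,uv=pts(p,np.ones((480,640),bool)); T=(X-s["ee_pos"])@R*1000
for row in (285,295,300,310,320,330,340,350):
  m=(uv[:,1]==row)&(uv[:,0]>264)&(uv[:,0]<372)
  print(row,[tuple(np.round(t).astype(int).tolist()) for t in T[m][::5]])
```

```text
285 [(-4, -31, 37), (-5, -28, 37), (-5, -25, 37), (12, -18, 2), (12, -16, 1), (12, -14, 1), (-5, -14, 37), (-4, -11, 36), (-4, -8, 36), (-4, -5, 36), (-5, -2, 37), (-4, 1, 37), (-4, 3, 37), (-4, 6, 36), (-5, 9, 37), (-5, 12, 38), (11, 12, 5), (12, 15, 2), (13, 17, 0), (-4, 24, 37), (-5, 27, 37)]
295 [(-11, -31, 37), (-11, -28, 37), (-11, -25, 36), (7, -18, 1), (8, -16, 0), (7, -14, 0), (-11, -14, 38), (-11, -11, 37), (-11, -8, 36), (-11, -5, 37), (-11, -2, 37), (-11, 1, 37), (-11, 4, 37), (-11, 6, 37), (-11, 9, 36), (-11, 12, 37), (6, 12, 2), (8, 15, 0), (7, 18, 1), (-12, 25, 38), (-11, 28, 38)]
300 [(-14, -32, 37), (-14, -29, 37), (-14, -26, 37), (12, -17, -13), (11, -15, -12), (12, -13, -12), (11, -11, -11), (-14, -11, 37), (-14, -8, 37), (-14, -5, 37), (-14, -2, 36), (-14, 1, 37), (-14, 4, 37), (-14, 6, 36), (-14, 9, 37), (-14, 12, 37), (12, 11, -12), (11, 13, -12), (12, 15, -12), (-14, 24, 37), (-15, 27, 38), (-15, 30, 38)]
310 [(-21, -32, 38), (8, -21, -14), (8, -19, -14), (11, -16, -21), (12, -14, -22), (12, -12, -21), (6, -11, -12), (-21, -11, 37), (-21, -8, 37), (-21, -5, 37)
[... 816 characters left out ...]
, (7, 18, -29), (8, 20, -30)]
340 [(7, -20, -36), (8, -18, -37), (12, -16, -42), (11, -14, -42), (13, -12, -44), (9, -11, -39), (-6, -11, -16), (-41, -12, 37), (-41, -8, 37), (-41, -5, 36), (-41, -2, 37), (-41, 1, 37), (-41, 4, 36), (-42, 7, 37), (-42, 10, 38), (-41, 13, 37), (4, 10, -31), (12, 11, -43), (12, 12, -43), (11, 14, -41), (12, 16, -42), (7, 19, -36)]
350 [(15, -17, -53), (14, -16, -51), (13, -15, -50), (13, -13, -50), (9, -12, -44), (6, -11, -40), (-10, -11, -17), (-28, -10, 8), (-48, -9, 37), (-49, -5, 37), (-48, -2, 37), (-49, 1, 37), (-49, 4, 38), (-49, 7, 38), (-49, 10, 37), (-49, 13, 37), (3, 10, -36), (9, 11, -44), (13, 12, -50), (12, 14, -49), (14, 15, -51), (14, 17, -51)]
```

Run:
```python
import cv2
im=cv2.imread("pics/s5.png"); cv2.imwrite("pics/s5c.png",cv2.resize(im[90:240,270:470],None,fx=4,fy=4,interpolation=cv2.INTER_CUBIC))
```

```text
(no output)
```

View pics/s5c.png

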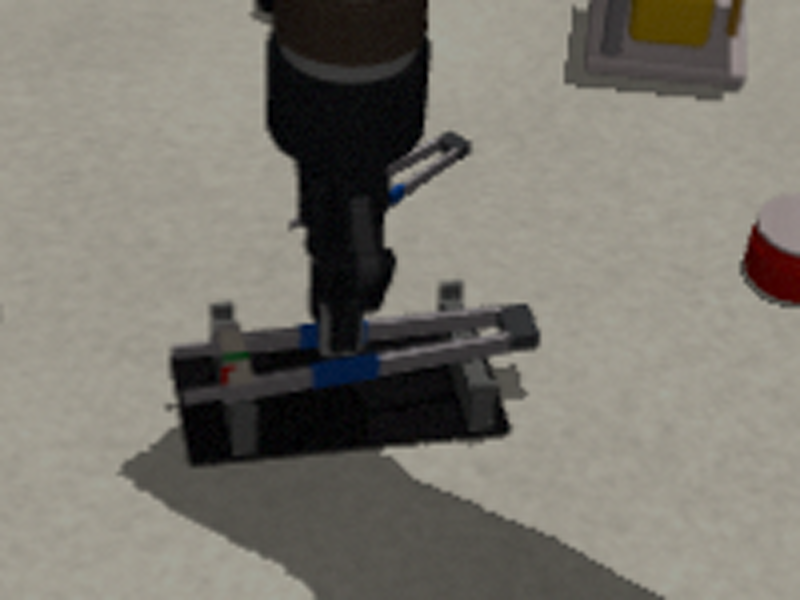

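The fingers are 21 mm apart (the claw is linear after all), but the depth map puts their tips about 11 mm behind the reported TCP. They are above the arms rather than beside them. I reopen and measure the fingertip height.

```bash
python3 -m handwheel '{"plan":[{"dx":0,"dy":0,"dz":0,"wx":0,"wy":0,"wz":0,"claw":0.45},{"dx":0,"dy":0,"dz":0,"wx":0,"wy":0,"wz":0,"claw":0.6},{"dx":0,"dy":0,"dz":0,"wx":0,"wy":0,"wz":0,"claw":0.6},{"dx":0,"dy":0,"dz":0,"wx":0,"wy":0,"wz":0,"claw":0.6}]}'
python3 - <<'E'
from h import *
p=env.get_image("wrist"); s=env.sense(); R=frame(s["ee_rot"]); print(s["ee_pos"],s["grip_width"])
X,uv=pts(p,np.ones((480,640),bool)); T=(X-s["ee_pos"])@R*1000
# pad pixels: near camera in lateral band, around x=+-12
for sg in(-1,1):
  m=(abs(T[:,0])<16)&(T[:,1]*sg>18)&(T[:,1]*sg<45)&(T[:,2]<32)&(T[:,2]>-60)
  h,e=np.histogram(T[m][:,2],bins=np.arange(-60,35,4)); print(sg,list(zip(e.astype(int).tolist(),h.tolist())))
  mm=m&(T[:,2]>-25)&(T[:,2]<-5); print(np.percentile(T[mm],[1,50,99],axis=0).round(1).tolist())
E
```

```text
clock: 5.98
ee_pos: [0.5447, -0.2663, 0.0418]
ee_rot: [0.986, 0.166, -0.0, -0.0]
wrist_force: [-0.5, -1.0, 0.5]
grip_width: 0.601
finger_force: 0.0
[ 0.54474418 -0.26630023  0.04181052] 0.6012108477601023
-1 [(-60, 554), (-56, 409), (-52, 204), (-48, 540), (-44, 294), (-40, 305), (-36, 300), (-32, 263), (-28, 247), (-24, 242), (-20, 201), (-16, 112), (-12, 34), (-8, 0), (-4, 3), (0, 34), (4, 0), (8, 0), (12, 0), (16, 0), (20, 0), (24, 0), (28, 0)]
[[-9.4, -39.1, -24.9], [7.6, -26.7, -19.8], [12.0, -25.8, -10.3]]
1 [(-60, 561), (-56, 430), (-52, 198), (-48, 529), (-44, 298), (-40, 318), (-36, 297), (-32, 278), (-28, 237), (-24, 233), (-20, 190), (-16, 126), (-12, 31), (-8, 0), (-4, 0), (0, 0), (4, 0), (8, 0), (12, 0), (16, 0), (20, 0), (24, 0), (28, 0)]
[[-9.4, 25.1, -24.9], [7.6, 26.0, -19.4], [12.1, 38.4, -10.4]]
```

The fingertips really end about 10 mm behind the reported TCP (world z about 0.052), and the lateral position is fine. So the descent has to go about 34 mm further, which I do in two checked parts.

```bash
python3 -m handwheel '{"plan":[{"dx":-0.001,"dy":-0.0005,"dz":-0.01,"wx":0,"wy":0,"wz":0,"claw":0.6},{"dx":-0.001,"dy":-0.0005,"dz":-0.02,"wx":0,"wy":0,"wz":0,"claw":0.6},{"dx":-0.001,"dy":-0.0005,"dz":-0.02,"wx":0,"wy":0,"wz":0,"claw":0.6}]}'
python3 - <<'E'
from h import *
p=env.get_image("wrist"); s=env.sense(); R=frame(s["ee_rot"]); print(s["ee_pos"],s["wrist_force"])
X,uv=pts(p,np.ones((480,640),bool)); T=(X-s["ee_pos"])@R*1000
for sg in(-1,1):
  m=(abs(T[:,0])<16)&(T[:,1]*sg>21)&(T[:,1]*sg<45)&(X[:,2]>.012)&(T[:,2]>-60)
  print(sg,"lowest finger z",np.percentile(X[m][:,2],[.2,1]))
for n,m in colors(p).items():
  k,lab,st,c=cv2.connectedComponentsWithStats(m.astype(np.uint8))
  for i in range(1,k):
    if st[i,4]<60 or abs(c[i,0]-320)>120: continue
    X,uv=pts(p,lab==i); print(n,np.round(c[i]),np.round(np.median(X,0),4))
E
```

```text
clock: 6.4
ee_pos: [0.5424, -0.2662, 0.0201]
ee_rot: [0.986, 0.166, -0.001, -0.001]
wrist_force: [0.3, -0.1, 0.8]
grip_width: 0.598
finger_force: 0.0
[ 0.54302983 -0.26641032  0.02077114] [1.1571421  0.3344504  0.21091502]
-1 lowest finger z [0.03043167 0.03262207]
1 lowest finger z [0.03026156 0.0324576 ]
blue [287. 330.] [ 0.5395 -0.253   0.041 ]
blue [356. 330.] [ 0.5492 -0.2803  0.041 ]
green [297. 207.] [ 0.5929 -0.2406  0.0479]
red [262. 189.] [ 0.5954 -0.2274  0.0508]
```

```bash
python3 -m handwheel '{"plan":[{"dx":0,"dy":0,"dz":-0.007,"wx":0,"wy":0,"wz":0,"claw":0.6},{"dx":0,"dy":0,"dz":-0.013,"wx":0,"wy":0,"wz":0,"claw":0.5},{"dx":0,"dy":0,"dz":-0.013,"wx":0,"wy":0,"wz":0,"claw":0.44},{"dx":0,"dy":0,"dz":-0.013,"wx":0,"wy":0,"wz":0,"claw":0.41},{"dx":0,"dy":0,"dz":-0.013,"wx":0,"wy":0,"wz":0,"claw":0.39},{"dx":0,"dy":0,"dz":-0.013,"wx":0,"wy":0,"wz":0,"claw":0.37},{"dx":0,"dy":0,"dz":-0.013,"wx":0,"wy":0,"wz":0,"claw":0.36},{"dx":0,"dy":0,"dz":-0.013,"wx":0,"wy":0,"wz":0,"claw":0.36}]}'; sed -i 's/T\[:,2\]>-.03)&(T\[:,2\]<.03/T[:,2]>-.07)\&(T[:,2]<.0/' m.py; python3 m.py
```

```text
clock: 7.45
ee_pos: [0.5438, -0.2668, 0.0089]
ee_rot: [0.986, 0.166, 0.0, 0.0]
wrist_force: [0.3, -0.0, -0.4]
grip_width: 0.361
finger_force: 7.0
blue [287. 348.] 1379 tool xyz [  0.5 -12.4 -31.4]
blue [351. 348.] 1274 tool xyz [  0.8  12.2 -31.8]
green [283. 217.] 596 tool xyz [ 54.9 -11.5 -39.3]
red [267. 197.] 234 tool xyz [ 61.8 -16.3 -40.6]
pointer-mark dy (tool y, +=tool y) mm -4.772442095376548
grip 0.3648293359119972 6.986547368578613 7.5
```

Gripped at 7 N, with the pointer 4.8 mm from the mark. I lift and squeeze to claw 0.325.

```bash
python3 -m handwheel '{"plan":[{"dx":0,"dy":0,"dz":0,"wx":0,"wy":0,"wz":0,"claw":0.34},{"dx":0,"dy":0,"dz":0.01,"wx":0,"wy":0,"wz":0,"claw":0.325},{"dx":0,"dy":0,"dz":0.03,"wx":0,"wy":0,"wz":0,"claw":0.325},{"dx":0,"dy":0,"dz":0.06,"wx":0,"wy":0,"wz":0,"claw":0.325},{"dx":0,"dy":0,"dz":0.09,"wx":0,"wy":0,"wz":0,"claw":0.325},{"dx":0,"dy":0,"dz":0.11,"wx":0,"wy":0,"wz":0,"claw":0.325},{"dx":0,"dy":0,"dz":0.12,"wx":0,"wy":0,"wz":0,"claw":0.325},{"dx":0,"dy":0,"dz":0.12,"wx":0,"wy":0,"wz":0,"claw":0.325},{"dx":0,"dy":0,"dz":0.12,"wx":0,"wy":0,"wz":0,"claw":0.325}]}'
python3 - <<'E'
from m import *
p=measure(); save("w6.png",p["image"])
E
```

```text
clock: 8.62
ee_pos: [0.5431, -0.2665, 0.1278]
ee_rot: [0.986, 0.166, -0.001, -0.001]
wrist_force: [0.4, -0.6, -2.2]
grip_width: 0.329
finger_force: 7.9
blue [291. 355.] 906 tool xyz [ -2.3 -11.1 -32.4]
blue [348. 348.] 1096 tool xyz [  1.   11.1 -32.4]
green [280. 213.] 190 tool xyz [ 56.3 -12.6 -39.4]
red [276. 197.] 202 tool xyz [ 61.8 -13.5 -41. ]
pointer-mark dy (tool y, +=tool y) mm -0.8968842154963783
grip 0.3229800406024476 7.933643460273743 8.675
```

View pics/w6.png

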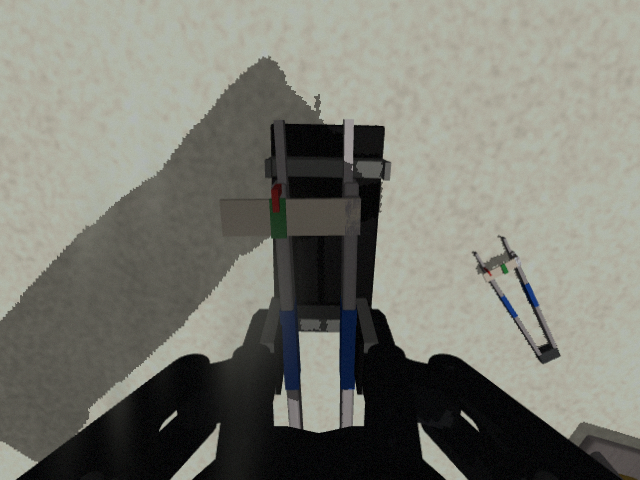

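The tweezers are up and the red pointer at (277,197) stands over the green mark at (279,217). I carry them across at height.

```bash
python3 -m handwheel '{"plan":[{"dx":0,"dy":0.01,"dz":0,"wx":0,"wy":0,"wz":0,"claw":0.325},{"dx":0,"dy":0.03,"dz":0,"wx":0,"wy":0,"wz":0,"claw":0.325},{"dx":-0.002,"dy":0.06,"dz":0,"wx":0,"wy":0,"wz":0,"claw":0.325},{"dx":-0.003,"dy":0.09,"dz":0,"wx":0,"wy":0,"wz":0,"claw":0.325},{"dx":-0.004,"dy":0.12,"dz":0,"wx":0,"wy":0,"wz":0,"claw":0.325},{"dx":-0.005,"dy":0.15,"dz":0,"wx":0,"wy":0,"wz":0,"claw":0.325},{"dx":-0.006,"dy":0.18,"dz":0,"wx":0,"wy":0,"wz":0,"claw":0.325},{"dx":-0.007,"dy":0.21,"dz":0,"wx":0,"wy":0,"wz":0,"claw":0.325},{"dx":-0.008,"dy":0.24,"dz":0,"wx":0,"wy":0,"wz":0,"claw":0.325},{"dx":-0.008,"dy":0.27,"dz":0,"wx":0,"wy":0,"wz":0,"claw":0.325}]}'; python3 -m handwheel '{"plan":[{"dx":0,"dy":0.03,"dz":0,"wx":0,"wy":0,"wz":0,"claw":0.325},{"dx":0,"dy":0.06,"dz":0,"wx":0,"wy":0,"wz":0,"claw":0.325},{"dx":-0.001,"dy":0.09,"dz":0,"wx":0,"wy":0,"wz":0,"claw":0.325},{"dx":-0.002,"dy":0.12,"dz":0,"wx":0,"wy":0,"wz":0,"claw":0.325},{"dx":-0.003,"dy":0.15,"dz":0,"wx":0,"wy":0,"wz":0,"claw":0.325},{"dx":-0.004,"dy":0.18,"dz":0,"wx":0,"wy":0,"wz":0,"claw":0.325},{"dx":-0.004,"dy":0.21,"dz":0,"wx":0,"wy":0,"wz":0,"claw":0.325},{"dx":-0.004,"dy":0.24,"dz":0,"wx":0,"wy":0,"wz":0,"claw":0.325},{"dx":-0.004,"dy":0.257,"dz":0,"wx":0,"wy":0,"wz":0,"claw":0.325},{"dx":-0.004,"dy":0.266,"dz":0,"wx":0,"wy":0,"wz":0,"claw":0.325}]}'
cat > f.py <<'E'
from m import *
def final(save_as=None):
  p=measure(); s=env.sense(); R=frame(s["ee_rot"])
  X,uv=pts(p,np.ones((480,640),bool)); T=(X-s["ee_pos"])@R*1000
  a=(T[:,0]>5)&(T[:,0]<100)&(abs(T[:,1])<17)&(T[:,2]<-26)&(T[:,2]>-38)
  res={}
  for nm,sg in(("fixed",1),("sprung",-1)):
    m=a&(T[:,1]*sg>4); q=T[m]; far=q[(q[:,0]>66)&(q[:,0]<87)]; e=np.percentile(q[:,0],99.5)
    lx=np.polyfit(q[q[:,0]>8][:,0],q[q[:,0]>8][:,2],1)
    print(nm,"end x",e.round(1),"y at end",np.percentile(far[:,1],[2,50,98]).round(1),"pitch slope",lx[0].round(4)); res[nm]=(e,np.median(far[:,1]))
  tip=np.array([(res["fixed"][0]+res["sprung"][0])/2,(res["fixed"][1]+res["sprung"][1])/2,0])
  tw=s["ee_pos"]+R@(tip/1000); print("tip mid world",tw.round(4),"ee",s["ee_pos"].round(4))
  # columns of pointer and mark
  for cam in("wrist","scene","side"):
    q=p if cam=="wrist" else env.get_image(cam); Y,w=pts(q,colors(q)["blue"])
    k=(np.hypot(Y[:,0]-.612,Y[:,1]-.298)<.025)&(Y[:,2]>.02)&(Y[:,2]<.05); 
    if k.sum()>3:
      t=Y[k]; top=t[t[:,2]>.040]; print(cam,"crown",k.sum(),t.mean(0).round(4),"top",len(top),top.mean(0).round(4) if len(top) else "","mid-range",((t.max(0)+t.min(0))/2).round(4),t.max(0)[2].round(4))
  if save_as: save(save_as,p["image"])
  return p
if __name__=="__main__":
  import sys; final(*sys.argv[1:])
E
python3 f.py w7.png
```

```text
clock: 9.93
ee_pos: [0.5349, 0.0056, 0.1288]
ee_rot: [0.986, 0.167, -0.0, -0.0]
wrist_force: [0.3, 0.5, -1.2]
grip_width: 0.329
finger_force: 7.9
clock: 11.18
ee_pos: [0.5458, 0.2362, 0.1286]
ee_rot: [0.981, 0.196, -0.003, -0.014]
wrist_force: [-0.5, 0.6, -1.4]
grip_width: 0.327
finger_force: 7.9
blue [290. 351.] 1027 tool xyz [ -0.7 -11.1 -32.2]
blue [348. 348.] 1034 tool xyz [  0.6  11.4 -32.2]
green [280. 213.] 125 tool xyz [ 55.9 -12.1 -39.1]
red [275. 198.] 174 tool xyz [ 61.4 -13.3 -41.5]
pointer-mark dy (tool y, +=tool y) mm -1.138382598357017
grip 0.3259114232329703 7.943480014801025 11.225
fixed end x 84.1 y at end [ 8.2  9.7 11.2] pitch slope 0.0127
sprung end x 83.8 y at end [-14.2 -12.5 -11. ] pitch slope 0.0136
tip mid world [0.6229 0.2701 0.1286] ee [0.546  0.2366 0.1286]
wrist crown 152 [0.6114 0.2989 0.0423] top 146 [0.6112 0.299  0.0426] mid-range [0.6113 0.2987 0.0375] 0.0447
scene crown 27 [0.6141 0.2957 0.0416] top 19 [0.6135 0.2957 0.0436] mid-range [0.6128 0.2963 0.039 ] 0.0467
side crown 65 [0.6102 0.2996 0.042 ] top 48 [0.6108 0.2991 0.0441] mid-range [0.6105 0.299  0.0392] 0.0466
```

View pics/w7.png

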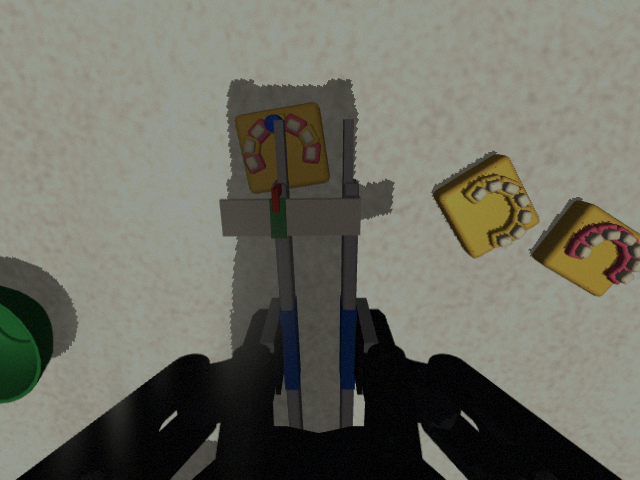

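```bash
python3 -m handwheel '{"plan":[{"dx":0,"dy":0,"dz":0,"wx":0,"wy":0,"wz":0,"claw":0.325},{"dx":0,"dy":0,"dz":0,"wx":0,"wy":0,"wz":0,"claw":0.325}]}'; python3 -c "
from h import *
s=env.sense();print(s['q'].round(3),s['ee_pos'],s['ee_rot'])"
```

```text
clock: 11.58
ee_pos: [0.5455, 0.2355, 0.1289]
ee_rot: [0.981, 0.195, -0.003, -0.014]
wrist_force: [-0.3, 0.1, -0.0]
grip_width: 0.328
finger_force: 7.9
[0.392 0.48  0.102 1.194 0.029 3.141] [0.54545265 0.23552605 0.12887575] [ 0.98061183  0.19542414 -0.00331429 -0.01410182]
```

Joint 6 ran into its end (3.14), so a heading of about 45° suits better. I turn to it at height.

```bash
python3 -m handwheel '{"plan":[{"dx":0.002,"dy":0,"dz":0,"wx":0,"wy":0,"wz":5,"claw":0.323},{"dx":0.004,"dy":0.001,"dz":0,"wx":0,"wy":0,"wz":11,"claw":0.323},{"dx":0.006,"dy":0.002,"dz":0,"wx":0,"wy":0,"wz":17,"claw":0.323},{"dx":0.0075,"dy":0.0025,"dz":0,"wx":0,"wy":0,"wz":22.5,"claw":0.323},{"dx":0.0075,"dy":0.0025,"dz":0,"wx":0,"wy":0,"wz":22.5,"claw":0.323},{"dx":0.0075,"dy":0.0025,"dz":0,"wx":0,"wy":0,"wz":22.5,"claw":0.323}]}'; python3 f.py; python3 -c "
from h import *
print(env.sense()['q'].round(3))"
```

```text
clock: 12.32
ee_pos: [0.5529, 0.2383, 0.1288]
ee_rot: [0.924, 0.383, -0.006, -0.013]
wrist_force: [-0.7, 0.5, -2.3]
grip_width: 0.325
finger_force: 8.0
blue [290. 351.] 1034 tool xyz [ -0.3 -10.9 -32.1]
blue [348. 349.] 1045 tool xyz [  0.8  11.4 -32.2]
green [281. 211.] 106 tool xyz [ 57.  -11.8 -39.1]
red [276. 198.] 182 tool xyz [ 61.7 -13.  -41.4]
pointer-mark dy (tool y, +=tool y) mm -1.1995237044862896
grip 0.32284859601489735 8.003736287355423 12.375
fixed end x 84.4 y at end [ 8.1  9.6 11.2] pitch slope 0.0147
sprung end x 84.1 y at end [-14.  -12.3 -10.8] pitch slope 0.0142
tip mid world [0.6115 0.299  0.1288] ee [0.5529 0.2384 0.1289]
wrist crown 220 [0.6111 0.298  0.0426] top 218 [0.6111 0.2979 0.0426] mid-range [0.611  0.298  0.0421] 0.0447
scene crown 23 [0.614  0.2955 0.0421] top 18 [0.6136 0.2957 0.0436] mid-range [0.6144 0.2961 0.0408] 0.0471
side crown 65 [0.6101 0.2998 0.0424] top 48 [0.6106 0.2991 0.0445] mid-range [0.6103 0.2987 0.0396] 0.0474
[0.393 0.504 0.141 1.22  0.027 2.749]
```

```bash
cat > g.py <<'E'
from f import *
from scipy.spatial.transform import Rotation as Ro
def ptr():
  p=env.get_image("wrist"); s=env.sense(); R=frame(s["ee_rot"])
  X,uv=pts(p,np.ones((480,640),bool)); T=(X-s["ee_pos"])@R*1000; C=p["image"].astype(int)[uv[:,1],uv[:,0]]
  roi=(uv[:,0]>215)&(uv[:,0]<365)&(uv[:,1]>170)&(uv[:,1]<245)&(T[:,2]<-30)
  g=roi&(C[:,1]>1.35*C[:,0])&(C[:,1]>1.25*C[:,2]); r=roi&(C[:,0]>1.8*C[:,1])&(C[:,0]>1.8*C[:,2])
  for n,m in(("green",g),("red",r)): print(n,m.sum(),"y pct",np.percentile(T[m][:,1],[2,50,98]).round(2),"x",np.percentile(T[m][:,0],[2,98]).round(1),"z",np.median(T[m][:,2]).round(1))
  mid=lambda m:np.percentile(T[m][:,1],[2,98]).mean()
  print("pointer-mark y (tool) mm",(mid(r)-mid(g)).round(2))
  z=R[:,2]; ax=np.cross(z,[0,0,-1]); print("tilt fix deg (wx,wy,wz)",np.degrees(ax).round(2))
if __name__=="__main__": ptr()
E
python3 g.py
```

```text
green 510 y pct [-15.44 -12.83 -10.63] x [48.4 60.6] z -39.1
red 217 y pct [-14.04 -12.9  -12.06] x [58.  64.5] z -42.1
pointer-mark y (tool) mm -0.01
tilt fix deg (wx,wy,wz) [-1.14 -1.21 -0.  ]
```

The pointer is centred on the mark to within 0.1 mm and the tips' midpoint is over the crown. I level the tool and descend so the tips end about 20 mm above the crown.

```bash
python3 -m handwheel '{"plan":[{"dx":0,"dy":-0.001,"dz":-0.01,"wx":-1.1,"wy":-1.2,"wz":0,"claw":0.323},{"dx":0,"dy":-0.001,"dz":-0.025,"wx":-1.1,"wy":-1.2,"wz":0,"claw":0.323},{"dx":0,"dy":-0.001,"dz":-0.045,"wx":-1.1,"wy":-1.2,"wz":0,"claw":0.323},{"dx":0,"dy":-0.001,"dz":-0.06,"wx":-1.1,"wy":-1.2,"wz":0,"claw":0.323},{"dx":0,"dy":-0.001,"dz":-0.072,"wx":-1.1,"wy":-1.2,"wz":0,"claw":0.323},{"dx":0,"dy":-0.001,"dz":-0.08,"wx":-1.1,"wy":-1.2,"wz":0,"claw":0.323},{"dx":0,"dy":-0.001,"dz":-0.083,"wx":-1.1,"wy":-1.2,"wz":0,"claw":0.323},{"dx":0,"dy":-0.001,"dz":-0.083,"wx":-1.1,"wy":-1.2,"wz":0,"claw":0.323}]}'; python3 f.py w8.png; python3 g.py
```

```text
clock: 13.52
ee_pos: [0.5532, 0.2376, 0.046]
ee_rot: [0.924, 0.383, 0.0, -0.0]
wrist_force: [0.3, 0.0, -0.4]
grip_width: 0.323
finger_force: 8.0
blue [290. 350.] 1072 tool xyz [ -0.3 -11.2 -31.9]
blue [348. 348.] 1072 tool xyz [  0.7  11.2 -31.9]
green [279. 214.] 241 tool xyz [ 55.8 -12.8 -38.9]
red [276. 198.] 192 tool xyz [ 61.6 -13.2 -41. ]
pointer-mark dy (tool y, +=tool y) mm -0.4054374825605451
grip 0.3237095746729304 7.999037057161331 13.575
fixed end x 84.2 y at end [ 8.   9.4 11. ] pitch slope 0.01
sprung end x 83.9 y at end [-14.2 -12.5 -11. ] pitch slope 0.0063
tip mid world [0.6116 0.2983 0.0464] ee [0.5534 0.2377 0.0463]
wrist crown 529 [0.6113 0.298  0.0425] top 529 [0.6113 0.298  0.0425] mid-range [0.6112 0.298  0.0423] 0.0444
scene crown 24 [0.6136 0.2959 0.041 ] top 16 [0.6129 0.2965 0.0431] mid-range [0.6134 0.2959 0.0394] 0.0459
side crown 61 [0.6102 0.3001 0.0422] top 46 [0.6106 0.2994 0.0439] mid-range [0.6105 0.2992 0.0397] 0.0474
green 508 y pct [-15.51 -12.87 -10.7 ] x [48.5 60.6] z -39.2
red 219 y pct [-14.09 -12.94 -12.07] x [57.9 64.6] z -42.2
pointer-mark y (tool) mm 0.02
tilt fix deg (wx,wy,wz) [-0.07  0.05  0.  ]
```

View pics/w8.png

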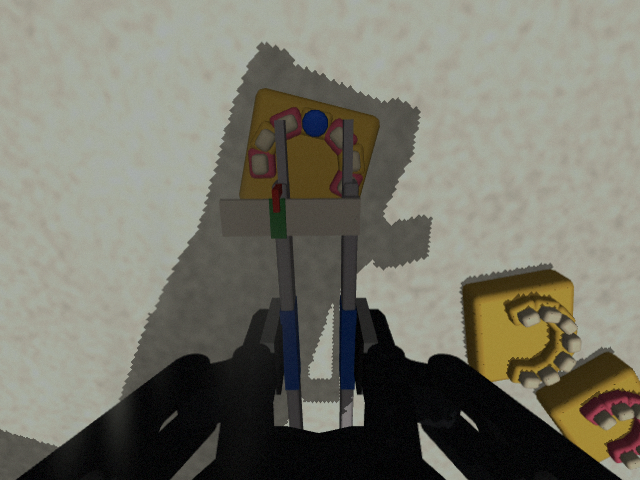

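The crown at (315,123) lies centred between the tips at (281,122) and (348,122), which are about 21 mm above it, with the pointer on the mark. I hold for 2.5 s.

```bash
python3 -m handwheel '{"plan":[{"dx":0,"dy":0,"dz":0,"wx":0,"wy":0,"wz":0,"claw":0.323},{"dx":0,"dy":0,"dz":0,"wx":0,"wy":0,"wz":0,"claw":0.323},{"dx":0,"dy":0,"dz":0,"wx":0,"wy":0,"wz":0,"claw":0.323},{"dx":0,"dy":0,"dz":0,"wx":0,"wy":0,"wz":0,"claw":0.323},{"dx":0,"dy":0,"dz":0,"wx":0,"wy":0,"wz":0,"claw":0.323},{"dx":0,"dy":0,"dz":0,"wx":0,"wy":0,"wz":0,"claw":0.323},{"dx":0,"dy":0,"dz":0,"wx":0,"wy":0,"wz":0,"claw":0.323},{"dx":0,"dy":0,"dz":0,"wx":0,"wy":0,"wz":0,"claw":0.323},{"dx":0,"dy":0,"dz":0,"wx":0,"wy":0,"wz":0,"claw":0.323},{"dx":0,"dy":0,"dz":0,"wx":0,"wy":0,"wz":0,"claw":0.323}]}' >/dev/null; python3 -m handwheel '{"plan":[{"dx":0,"dy":0,"dz":0,"wx":0,"wy":0,"wz":0,"claw":0.323},{"dx":0,"dy":0,"dz":0,"wx":0,"wy":0,"wz":0,"claw":0.323},{"dx":0,"dy":0,"dz":0,"wx":0,"wy":0,"wz":0,"claw":0.323},{"dx":0,"dy":0,"dz":0,"wx":0,"wy":0,"wz":0,"claw":0.323},{"dx":0,"dy":0,"dz":0,"wx":0,"wy":0,"wz":0,"claw":0.323},{"dx":0,"dy":0,"dz":0,"wx":0,"wy":0,"wz":0,"claw":0.323},{"dx":0,"dy":0,"dz":0,"wx":0,"wy":0,"wz":0,"claw":0.323},{"dx":0,"dy":0,"dz":0,"wx":0,"wy":0,"wz":0,"claw":0.323},{"dx":0,"dy":0,"dz":0,"wx":0,"wy":0,"wz":0,"claw":0.323},{"dx":0,"dy":0,"dz":0,"wx":0,"wy":0,"wz":0,"claw":0.323}]}'; python3 g.py; python3 -c "
from h import *
print(env.sign_off())"
```

```text
clock: 16.23
ee_pos: [0.553, 0.2375, 0.0458]
ee_rot: [0.924, 0.383, 0.0, -0.0]
wrist_force: [-0.1, 0.2, -0.7]
grip_width: 0.322
finger_force: 8.0
green 511 y pct [-15.5  -12.87 -10.68] x [48.4 60.6] z -39.2
red 221 y pct [-14.17 -12.96 -12.12] x [57.8 64.5] z -42.1
pointer-mark y (tool) mm -0.05
tilt fix deg (wx,wy,wz) [-0.04 -0.01 -0.  ]
the job is handed in; nothing more can be done
None
```

I handed the job in at about 16 s with the tweezers held level about 21 mm above the blue crown, squeezed so the pointer measured within 0.1 mm of the middle of the green mark; the hand-in returned no verdict.

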